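# Pack the site tool chest and lock its drawer for the road

### The job

Get the blue tool chest ready for the van: lay the hand tools lying in front of the red toolbox (of torch, ratchet, yellow screwdriver and spanner, those that are there) in its open drawer and slide the drawer fully shut. Then lay the yellow locking bar flat across the gap so that its two slots line up with the slot in the chest top and the one in the drawer's lip, put a thumbscrew from its parking slot down through both parts at each end, and give each a quarter turn so that it cannot come out. Leave the spectacles and the aerosol can where they are.

Things in the scene. Friction and masses are not known exactly. Their poses are not given: they have to be found in the camera images.
- tool_chest: blue steel tool chest, fixed, 185 mm deep (x), 266 wide (y), 98 high. Origin on the bench under the middle of its front face; x points back into the chest, z up. Top plate 6 mm thick with three slots, 15.5 mm (x) by 31 (y): the locking slot (x 56, y 0) and two parking slots (x 50, y +-105) where the thumbscrews stand. Parked or locked they clear the drawer walls by 8 mm
- drawer (a joint): the chest's one drawer: 0 = fully shut (a stop), grows as it slides out along the chest's -x, to 0.168 m; starts nearly all out. About 1.5 N of friction, some damping; stays where it is left
- drawer_floor (a point): centre of the drawer's inner floor, 17 mm above the bench; axes as the chest's; moves with the drawer. Inside 161 mm (x) by 230 mm (y), 4 mm walls rise 41 mm above the floor; the drawer front (12 mm thick, top level with the chest's) stands before the front wall. With the drawer out the inside lies wholly in front of the chest. Tools up to 200 mm fit lengthways along y
- lip_edge (a point): middle of the front edge of the drawer's pull lip, 95 mm above the bench. The lip is a 6 mm plate, 150 mm wide (y), reaching 50 mm forward (-x) from the back of the drawer front, upper face level with the chest top; push here along the chest's +x to shut the drawer
- lip_slot (a point): mouth of the slot in the lip (15.5 mm in x, 31 mm in y), at its upper face, 98 mm above the bench; moves with the drawer; 26 mm in front of the chest's front face when shut. Axes as the chest's
- chest_slot (a point): mouth of the locking slot in the chest top (15.5 mm in x, 31 mm in y), 98 mm above the bench. With the drawer shut it lies 82 mm behind lip_slot along x. Axes as the chest's
- locking_bar: yellow steel bar, loose on the bench, 130 mm long (x), 46 wide (y), 10 thick, with a raised rib in the middle, 34 mm long, full width, 18 mm high in all: grip it there across the 46 mm. 0.25 kg. Origin under its centre, z up. Slots 14.5 mm (x) by 31 mm (y) at x = -41 and +41; it fits either way round
- bar_slot_a (a point): mouth of the bar's slot at x = -41, at the bar's upper face, 10 mm above its underside
- bar_slot_b (a point): mouth of the bar's slot at x = +41, likewise
- thumbscrew_1: quarter-turn thumbscrew, 75 mm high, 0.06 kg, upright in a parking slot. Origin under the centre of its 34 mm flange (5 mm thick), z up. Below: 11 mm shank, tapered tip to 30 mm down, cross pin 26 mm along x, 6 wide, 19 to 24 mm down. Above: neck, then from 18 to 44 mm a black wing 44 mm along x, 12 thick: grip across the 12. Turned a quarter, the pin holds under the plate (3 mm play)
- thumbscrew_2: a second, identical thumbscrew in the other parking slot; either serves either place. With its x along the length of the slots it drops through the bar (10 mm) and the plate below (6 mm) until the flange rests on the bar; no spring or stop
- torch: black torch, 35 x 161 x 36 mm, lies along its y; origin under its centre. May be absent
- ratchet: steel ratchet handle, 28 x 195 x 22 mm (13 mm high where it is gripped), lies along its y; origin under its centre. May be absent
- driver_yellow: yellow screwdriver, 28 x 169 x 30 mm, lies along its y: handle (28 mm thick, 30 mm high) from the origin to y = +84, thin blade to y = -84; origin under its middle; best gripped on the handle at about y = +30. May be absent
- spanner: steel combination spanner, 26 x 164 x 11 mm, lies along its y; the shank between the heads is 10 mm wide and 7 mm high; origin under its centre. May be absent
- spectacles: black spectacles, 137 x 143 x 43 mm, bystander at the left
- aerosol: aerosol can with a red cap, 59 mm across, 202 mm high, bystander at the back right
Things that resemble listed ones, but are neither listed nor needed, are in the scene too. What is shaped like the thumbscrew_1 but brown is not meant.

How it is judged:
By the outcome, as a careful person would: the job done as asked, in the order asked, and still so for the second after the job is handed in, with the robot touching nothing.
Of torch, ratchet, driver_yellow, spanner only 2 to 4 are there at a start; the rules pass over those that are not, and their reading is None.
At some moment in a run one of torch, ratchet, driver_yellow, spanner, locking_bar may be knocked a few centimetres aside while the robot is not near it.
It also fails if it takes over 210 s, if anything falls off the work surface, if the arm or the gripper's body presses on something with over 40 N, if the wrist force passes 120 N, or if a joint passes its speed limit or range.

### The arm

A 6-joint arm with a two-finger parallel gripper is mounted at the origin on a cart in front of the work surface, level with it; the furniture and walls round the work are solid. World frame = base frame: x ahead of the robot, y to its left, z up, the work surface at z = 0. Lengths are in m, angles in rad, forces in N, time in s.
With the tool pointing down it reaches from about 0.2 to 0.875 m from the base axis. Payload 3.4 kg.
Tool frame: the origin (TCP) lies between the finger pads; the fingertips stand 25 mm ahead of it and the grasp point (between the pads) lies 6 mm ahead of it (r.nose_length is the z of the fingertips in the tool frame, in m); z points along the fingers, x is the direction in which the jaws open and shut, and the axes are right-handed (so a half turn about z gives the same grasp; the last joint's range is limited). The gripper opens to 94 mm and grips with 3 to 60 N. Pads are 16 mm wide; open, the fingers measure 119 mm over their backs; the gripper's body (75 mm by 177 mm) begins 78 mm behind the grasp point.
Start: joints at [-1.446, 0.276, 1.505, -0, 1.361, -0.121], TCP at [0.14, -0.558, 0.23] pointing down, gripper open.
Joint ranges: [-2.89, 2.89], [-0.75, 2.08], [0.22, 2.7], [-1.18, 4.32], [0.11, 2.71], [-2.7, 2.7]. Speed limits (rad/s): [2.57, 2.57, 3.14, 3.14, 3.14, 3.14].

### API

Orientations are given as a unit quaternion [w, x, y, z].
In Python, from plant import r, gripper_to, inverse_kinematics, vision, models, telemetry gives the robot as it stands. Calls block until the motion is done:
- r.move_to(position, orientation): joint-space move of the TCP to a pose.
- r.move_l(position, rot=None, vel=0.15, guard=None): straight line of the TCP; rot=None keeps the orientation; vel is the mean speed in m/s. With guard (N) it stops when the force on the tool has changed by that much, and returns True; else False.
- r.movej(angles): joint-space move.
- gripper_to(opening, f_grip=None): finger opening in m; f_grip is the grip in N (None keeps the last); returns when the fingers have stopped.
- r.hold(seconds).
- inverse_kinematics(position, orientation): joint angles nearest the present ones, or None.
- vision.snapshot(name): name is "scene" or "top" or "wrist"; returns the picture (420x560x3 uint8, red, green, blue); there is no depth.
- vision.get_calibration(name): a dict with "fx", "fy", "cx", "cy" (pixels), "position" and "orientation" of the camera in the world. Camera axes: x right, y down, z forward; pixel columns grow to the right and rows downward; lengths in m; the calibration is good to about 2 mm. A picture is of the moment at which its call begins: read the wrist's pose just before it. get_calibration takes no time and is no camera call; for the wrist camera it gives the pose at the moment of the call.
A pose or a line that the arm cannot do raises r.PlanningError and nothing moves.
- r.sign_off(): hands the job in, once; it reports no verdict.
Trained networks look in the newest picture that a camera, given by its name, has taken for a name from the list of things; names that differ only in an ending like _2 or _b are one class to them, and where a whole thing is asked for, a point or a joint stands for the part that bears it (a point fixed in the world has none). Each returns a list of dicts, best first, with "score" (0 to 1); they miss things now and then, are a little off and sometimes report something else, mostly with a low value. They report only what shows in the picture. A call takes as long as a camera call. They do not tell look-alikes from the thing itself.
- models.boxes_of(thing, camera): "at" ([x, y, z] in m, in world coordinates, good to about 4 mm: the middle of the surface that is visible of it).
- models.regions_of(thing, camera): "pixels" (420x560 bool, what is visible of it).
- models.mark_of(thing, camera): "at" ([x, y, z] in m, in world coordinates, good to about 4 mm: a listed point, or the origin of a listed thing).
Readings, each from a call of its own:
- telemetry.current_t(): time.
- telemetry.current_joints(): joint angles.
- telemetry.current_dq(): joint speeds.
- telemetry.current_joint_efforts(): joint torques, N m.
- telemetry.current_ee_pos(): TCP position.
- telemetry.current_tool_rot(): TCP orientation.
- telemetry.current_wrist_force(): force on the tool from outside, world axes, zero at the start.
- telemetry.current_torque(): the same for the moment, N m.
- telemetry.current_opening(): finger opening in m.
Only numpy, scipy, OpenCV 4.12 (cv2) and the standard library are available. Lean on these libraries where they do the work, as an engineer would, in place of code of your own. Each camera call takes 0.05 s, during which the arm holds its last target. There are 200 camera calls.

## Working session

There is one attempt and no reset: what is moved stays moved. The work goes in short steps, each a Python script; the robot and the scene stay as the last script left them, time stands still between calls to the robot, and variables do not carry over. Pictures are saved under pics/ and viewed, about 12 in all and at most 16, crops included, and the job is handed in when it is done.

```bash
ls; mkdir -p pics; cat > h.py <<'E'
import numpy as np, cv2
from plant import r, gripper_to, inverse_kinematics, vision, models, telemetry
from scipy.spatial.transform import Rotation as R
def save(img,name): cv2.imwrite('pics/'+name+'.png', img[:,:,::-1])
def rotm(q): return R.from_quat([q[1],q[2],q[3],q[0]]).as_matrix()
def down(yaw):
    "tool down, jaw axis x at angle yaw in world"
    c,s=np.cos(yaw),np.sin(yaw)
    M=np.array([[c,s,0],[s,-c,0],[0,0,-1.]])
    q=R.from_matrix(M).as_quat(); return [q[3],q[0],q[1],q[2]]
def px2w(cal,u,v,z):
    d=rotm(cal['orientation'])@np.array([(u-cal['cx'])/cal['fx'],(v-cal['cy'])/cal['fy'],1.])
    p=np.array(cal['position']); return p+d*(z-p[2])/d[2]
def w2px(cal,P):
    c=(np.atleast_2d(P)-np.array(cal['position']))@rotm(cal['orientation'])
    return np.c_[c[:,0]/c[:,2]*cal['fx']+cal['cx'],c[:,1]/c[:,2]*cal['fy']+cal['cy']]
E
cat > a.py <<'E'
from h import *
for c in ['scene','top']:
    save(vision.snapshot(c),c+'0'); k=vision.get_calibration(c); print(c,k['position'],np.round(rotm(k['orientation'])[:,2],2),k['fx'])
for n in ['tool_chest','drawer_floor','lip_edge','lip_slot','chest_slot','locking_bar','bar_slot_a','thumbscrew_1','torch','ratchet','driver_yellow','spanner','spectacles','aerosol']:
    for c in ['top','scene']:
        m=models.mark_of(n,c); print(n,c,[(np.round(d['at'],3).tolist(),round(d['score'],2)) for d in m[:4]])
print(telemetry.current_t())
E
python3 a.py
```

```text
pics
scene [-0.24589166  0.87384871  1.2423233 ] [ 0.52 -0.43 -0.73] 462.13358815036565
top [0.29697442 0.19207233 1.41571334] [ 0.19 -0.01 -0.98] 379.35682711953564
tool_chest top [([0.56, 0.336, -0.0], 0.91)]
tool_chest scene [([0.56, 0.338, -0.001], 0.77)]
drawer_floor top [([0.472, 0.327, 0.017], 0.7)]
drawer_floor scene [([0.475, 0.321, 0.014], 0.55)]
lip_edge top [([0.714, -0.365, 0.0], 0.6)]
lip_edge scene [([0.348, 0.306, 0.096], 0.98)]
lip_slot top [([0.37, 0.305, 0.098], 0.75), ([0.444, -0.345, -0.003], 0.24)]
lip_slot scene [([0.369, 0.306, 0.096], 0.84), ([0.475, 0.322, 0.015], 0.69), ([0.612, 0.346, 0.102], 0.63)]
chest_slot top [([0.616, 0.349, 0.099], 0.87), ([0.471, -0.174, 0.0], 0.38)]
chest_slot scene [([0.612, 0.346, 0.105], 0.82), ([0.453, -0.262, -0.0], 0.26)]
locking_bar top [([0.445, -0.347, -0.002], 0.58)]
locking_bar scene [([0.44, -0.338, 0.002], 0.53)]
bar_slot_a top [([0.402, -0.352, 0.006], 0.74), ([0.483, -0.336, 0.013], 0.59)]
bar_slot_a scene [([0.483, -0.338, 0.011], 0.6), ([0.405, -0.351, 0.013], 0.55)]
thumbscrew_1 top [([0.512, 0.124, 0.028], 0.56)
[... 191 characters left out ...]
0.03], 0.57), ([0.591, 0.448, 0.098], 0.54)]
torch top [([0.713, -0.366, 0.002], 0.45)]
torch scene []
ratchet top [([0.47, -0.177, 0.002], 0.77), ([0.37, 0.306, 0.096], 0.52)]
ratchet scene [([0.464, -0.171, -0.002], 0.58)]
driver_yellow top [([0.439, 0.011, 0.001], 0.46)]
driver_yellow scene [([0.37, 0.307, 0.098], 0.58), ([0.612, 0.346, 0.102], 0.57), ([0.438, 0.013, 0.005], 0.46)]
spanner top [([0.447, -0.254, 0.004], 0.63)]
spanner scene [([0.451, -0.259, -0.0], 0.71), ([0.348, 0.304, 0.093], 0.33)]
spectacles top [([0.492, 0.609, 0.001], 0.58)]
spectacles scene []
aerosol top [([0.715, -0.364, 0.0], 0.89), ([0.448, -0.258, 0.003], 0.17)]
aerosol scene [([0.715, -0.363, 0.0], 0.64)]
1.5
```

View pics/top0.png

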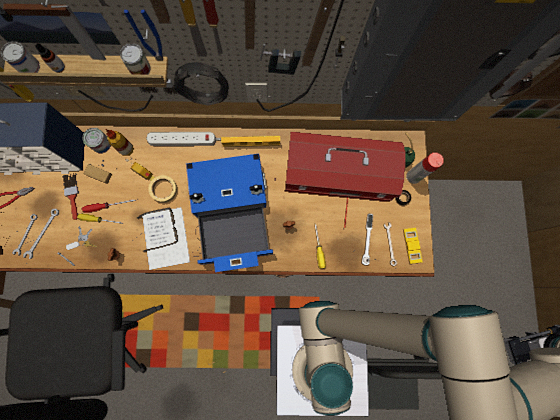

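View pics/scene0.png

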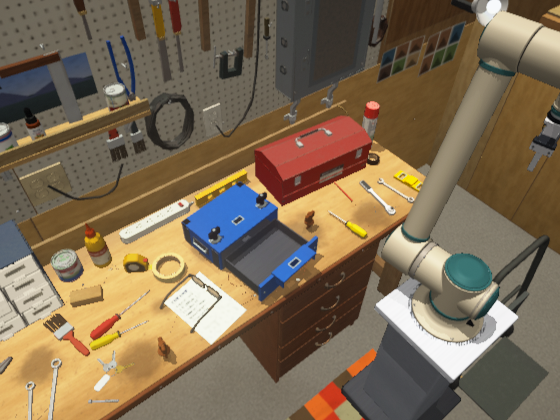

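Left to right at top px: the listed tools in front of the red toolbox are the driver (320,247), ratchet (369,238) and spanner (391,243). The locking bar is at (412,245) and no torch is visible. The look-alikes are a yellow screwdriver at (90,218), spanners at (27,228) and (42,233), and brown screws at (290,225) and (113,255). The black-winged screws on the chest at (196,196) and (257,190) are the ones meant. Next is a close look from the wrist.

```bash
cat > b.py <<'E'
from h import *
r.move_to([0.40,-0.17,0.38],down(0)); 
k=vision.get_calibration('wrist'); im=vision.snapshot('wrist'); save(im,'w1'); print(k['position'],k['fx'],np.round(rotm(k['orientation']),2).tolist(),telemetry.current_ee_pos())
for n in ['locking_bar','bar_slot_a','ratchet','driver_yellow','spanner','torch']:
    m=models.mark_of(n,'wrist'); print(n,[(np.round(d['at'],4).tolist(),round(d['score'],2)) for d in m[:3]])
    for d in models.regions_of(n,'wrist')[:1]:
        (c,s,a)=cv2.minAreaRect(np.argwhere(d['pixels'])[:,::-1].astype(np.float32)); print('  rect',np.round(c),np.round(s),round(a,1),round(d['score'],2))
        b=cv2.boxPoints((c,s,a)); print([np.round(px2w(k,u,v,.008)[:2],3).tolist() for u,v in b])
print(telemetry.current_t())
E
python3 b.py
```

```text
[ 0.40046099 -0.09147427  0.53478806] 301.53329473179247 [[1.0, -0.0, -0.0], [-0.0, -0.96, -0.27], [-0.0, 0.27, -0.96]] [ 0.39987133 -0.17079423  0.37949621]
locking_bar [([0.4403, -0.3428, 0.0006], 0.6)]
  rect [304. 260.] [26. 69.] 82.9 0.69
[[0.377, -0.325], [0.506, -0.308], [0.514, -0.36], [0.382, -0.378]]
bar_slot_a [([0.4855, -0.3417, 0.013], 0.96), ([0.4078, -0.3481, 0.0117], 0.89)]
  rect [304. 259.] [25. 69.] 82.9 0.76
[[0.377, -0.325], [0.506, -0.308], [0.514, -0.36], [0.383, -0.378]]
ratchet [([0.4613, -0.1765, -0.0025], 0.82)]
  rect [318. 172.] [111.  16.] 8.1 0.73
[[0.368, -0.175], [0.372, -0.147], [0.564, -0.175], [0.563, -0.203]]
driver_yellow [([0.4351, 0.0044, 0.0043], 0.89)]
  rect [304.  55.] [ 20. 107.] 78.7 0.69
[[0.352, 0.011], [0.517, 0.041], [0.525, 0.013], [0.357, -0.017]]
spanner []
  rect [308. 217.] [13. 86.] 84.8 0.6
[[0.37, -0.252], [0.526, -0.237], [0.53, -0.263], [0.372, -0.278]]
torch []
3.9333
```

View pics/w1.png

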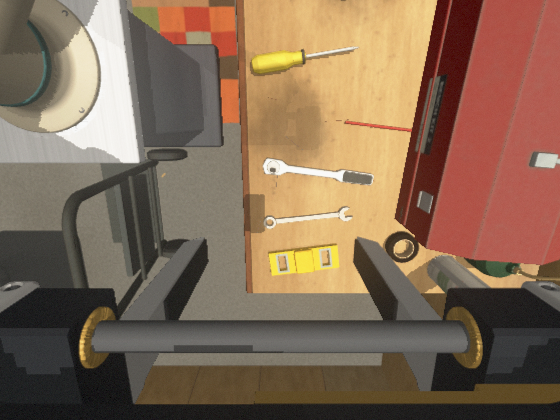

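The wrist view shows the driver (290,60), ratchet (318,172), spanner (308,217) and locking bar (304,260) as expected, with no torch. Now I'll locate the chest.

```bash
cat > c.py <<'E'
from h import *
from scipy.optimize import least_squares
r.move_to([0.50,0.36,0.40],down(0)); 
k=vision.get_calibration('wrist'); im=vision.snapshot('wrist'); save(im,'w2')
obs=[]
for n in ['chest_slot','lip_slot','lip_edge','drawer_floor','tool_chest','thumbscrew_1']:
    m=models.mark_of(n,'wrist'); print(n,[(np.round(d['at'],4).tolist(),round(d['score'],2)) for d in m[:4]])
    obs.append((n,m))
# fit x0,y0,psi,d
L={'chest_slot':(.056,0,0),'lip_slot':(-.026,0,1),'tool_chest':(0,0,0)}
O=[(L[n],m[0]['at']) for n,m in obs if n in L and m]
for n,m in obs:
    if n=='thumbscrew_1':
        for d in m:
            if abs(d['at'][2]-.098)<.02: O.append(((.05,.105 if d['at'][1]>.34 else -.105,0),d['at']))
def f(p):
    c,s=np.cos(p[2]),np.sin(p[2]); e=[]
    for (x,y,m),a in O:
        x=x-m*p[3]; e+=[p[0]+c*x-s*y-a[0],p[1]+s*x+c*y-a[1]]
    return np.array(e)
q=least_squares(f,[.56,.336,.13,.16],loss='soft_l1',f_scale=.003); print(q.x.round(4),np.degrees(q.x[2]),(f(q.x)*1000).round(1))
print(telemetry.current_t())
E
python3 c.py
```

```text
chest_slot [([0.6179, 0.3472, 0.0984], 0.69)]
lip_slot [([0.3709, 0.3103, 0.1013], 0.91)]
lip_edge [([0.3461, 0.3039, 0.0967], 0.84)]
drawer_floor [([0.4764, 0.3223, 0.0182], 0.58)]
tool_chest [([0.5545, 0.3374, -0.0003], 0.7)]
thumbscrew_1 [([0.5916, 0.4515, 0.0989], 0.89), ([0.461, -0.1756, -0.001], 0.71), ([0.5082, 0.1196, 0.0302], 0.67), ([0.6231, 0.2425, 0.0966], 0.44)]
[0.5568 0.3394 0.1503 0.1622] 8.610973730316736 [-5.700e+00  6.000e-01 -1.000e-01  9.000e-01  2.300e+00  2.000e+00
 -1.100e+00 -8.000e-01 -1.100e+00  6.000e-01  2.534e+02 -6.600e+01]
6.2333
```

View pics/w2.png

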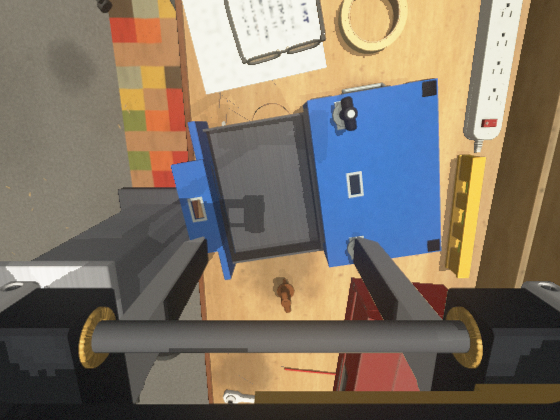

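The drawer is out and empty. Chest slot at px (355,185), lip slot at (197,208), screws at (347,113) and about (355,243). A brown look-alike stands beside the chest at (285,293). Picking the ratchet now.

```bash
cat >> h.py <<'E'
PSI=np.radians(8.4); FLOOR=np.array([.4745,.3235])
def mv(p,yaw): r.move_to(list(p),down(yaw))
def near(yaws):  # yaw with j6 most central
    return yaws
def find(n,z,axis_hint=None):
    mv([.40,-.17,.38],0); k=vision.get_calibration('wrist'); im=vision.snapshot('wrist'); 
    m=models.mark_of(n,'wrist'); g=[d for d in models.regions_of(n,'wrist') if d['score']>.3]
    P=np.argwhere(g[0]['pixels'])[:,::-1].astype(np.float32)
    b=cv2.boxPoints(cv2.minAreaRect(P)); W=np.array([px2w(k,u,v,z)[:2] for u,v in b])
    e=[W[1]-W[0],W[2]-W[1]]; e=e[0] if np.linalg.norm(e[0])>np.linalg.norm(e[1]) else e[1]
    a=np.arctan2(e[1],e[0]); a=(a+np.pi/2)%np.pi-np.pi/2
    print(n,'mark',[(np.round(d['at'],4).tolist(),round(d['score'],2)) for d in m[:2]],'rect c',W.mean(0).round(4),'len',np.linalg.norm(e).round(3),'ang',np.degrees(a).round(1))
    return W.mean(0),a,im,k
def pick_place(n,z,xoff,along=0.,opening=.05,zp=.027,f=40,openpl=None):
    """along: grip offset from rect centre along -axis (toward -x)"""
    c,a,_,_=find(n,z); u=np.array([np.cos(a),np.sin(a)])
    g=c-along*u; jy=a+np.pi/2; 
    gripper_to(opening,20); mv([*g,.15],jy); r.move_l([*g,zp],vel=.12)
    gripper_to(0,f); w0=telemetry.current_opening(); print('grip opening',w0)
    r.move_l([*g,.22],vel=.25); print('after lift',telemetry.current_opening(),telemetry.current_wrist_force())
    # place: axis u (+x-ish) -> rotate so jaw along chest x
    ex=np.array([np.cos(PSI),np.sin(PSI)]); 
    jp=min([PSI,PSI+np.pi],key=lambda y:abs(y-jy)); at=jp-np.pi/2; ut=np.array([np.cos(at),np.sin(at)])
    t=FLOOR+xoff*ex-along*ut
    mv([*t,.22],jp); print('j6',telemetry.current_joints()[5]); r.move_l([*t,zp+.019],vel=.15,guard=12)
    print('z',telemetry.current_ee_pos()[2]); gripper_to(openpl or w0+.008,20); r.move_l([*t,.22],vel=.25); print('t',telemetry.current_t())
E
python3 - <<'E'
from h import *
pick_place('ratchet',.008,-.046)
E
```

```text
ratchet mark [([0.462, -0.1786, -0.0011], 0.74)] rect c [ 0.4667 -0.1755] len 0.193 ang -7.6
grip opening 0.023248018524788423
after lift 0.023196942497239335 [ 0.33688123 -0.7372002  -3.28874   ]
j6 0.3585474558562152
z 0.0467929625313535
t 17.5333
```

```bash
python3 - <<'E'
from h import *
pick_place('driver_yellow',.012,.044,along=.03,opening=.055,zp=.028,f=35)
pick_place('spanner',.005,.0,opening=.04,zp=.0265,f=40)
mv([0.50,0.36,0.40],0); save(vision.snapshot('wrist'),'w3')
E
```

```text
driver_yellow mark [([0.4355, 0.0068, 0.0049], 0.74)] rect c [0.4366 0.0079] len 0.163 ang 7.4
grip opening 0.026170603535358376
after lift 0.02670295616416451 [ 0.1536331   0.24345256 -1.39870332]
j6 0.35295891338374497
z 0.047965403669590456
t 28.3833
spanner mark [([0.4473, -0.2584, -0.0031], 0.78), ([0.4391, -0.3425, 0.0008], 0.32)] rect c [ 0.4483 -0.2589] len 0.16 ang 5.5
grip opening 0.00830481468775333
after lift 0.008506492582603201 [ 0.22460642 -0.00744166 -1.51569261]
j6 0.3303857394089627
z 0.046325425700348165
t 39.9667
```

View pics/w3.png

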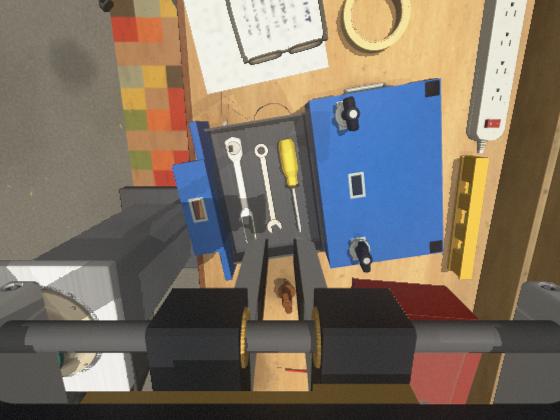

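All three tools lie in the drawer clear of its walls: ratchet (240,185), spanner (267,188), driver (290,180). The drawer can be shut.

```bash
cat > d.py <<'E'
from h import *
gripper_to(0,20)
ex=np.array([np.cos(PSI),np.sin(PSI)]); e=np.array([.347,.3065])
mv([*(e-.05*ex),.22],PSI+np.pi/2); r.move_l([*(e-.05*ex),.105],vel=.2)
print(r.move_l([*(e+.13*ex),.105],vel=.08,guard=25)); print(telemetry.current_ee_pos(),telemetry.current_wrist_force())
print(r.move_l([*(e+.21*ex),.105],vel=.04,guard=18)); p=telemetry.current_ee_pos();print(p,telemetry.current_wrist_force())
r.hold(.3); print(telemetry.current_wrist_force())
r.move_l([*(np.array(p[:2])-.03*ex),.105],vel=.1);r.move_l([*(np.array(p[:2])-.03*ex),.2],vel=.2)
mv([0.53,0.38,0.36],0)
k=vision.get_calibration('wrist'); im=vision.snapshot('wrist'); save(im,'w4')
import pickle; pickle.dump(k,open('w4.pkl','wb'))
for n in ['chest_slot','lip_slot','lip_edge','tool_chest','thumbscrew_1']:
    m=models.mark_of(n,'wrist'); print(n,[(np.round(d['at'],4).tolist(),round(d['score'],2)) for d in m[:4]])
print(telemetry.current_t())
E
python3 d.py; python3 -c "
import cv2;i=cv2.imread('pics/w4.png')[60:300,160:480];cv2.imwrite('pics/w4c.png',cv2.resize(i,None,fx=2.5,fy=2.5,interpolation=cv2.INTER_CUBIC))"
```

```text
False
[0.47559467 0.32534796 0.105136  ] [-1.05722145  0.18626563 -0.30096379]
True
[0.50044502 0.32905567 0.10428325] [0.09771941 0.32777433 1.03531843]
[-0.34891833  0.62944879 -0.19455746]
chest_slot [([0.616, 0.3463, 0.0964], 0.61)]
lip_slot [([0.6139, 0.3479, 0.0994], 0.66), ([0.5318, 0.3348, 0.1009], 0.63)]
lip_edge [([0.5119, 0.3291, 0.0965], 0.93)]
tool_chest [([0.5556, 0.3367, 0.0014], 0.64)]
thumbscrew_1 [([0.6205, 0.2416, 0.0984], 0.96), ([0.592, 0.4476, 0.0996], 0.62), ([0.6132, 0.3449, 0.0966], 0.57)]
49.9417
```

View pics/w4c.png

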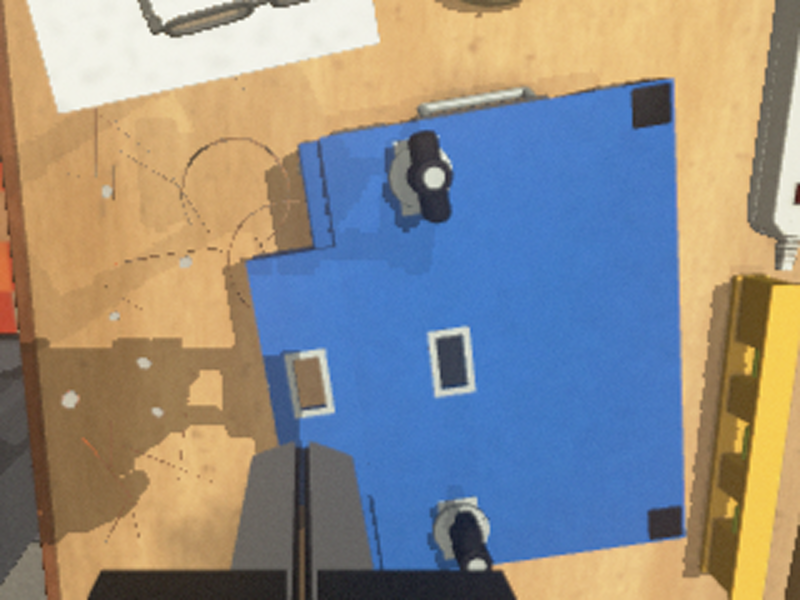

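The drawer is shut: in the crop the drawer front sits flush at (320,190), the lip slot is at (309,383) and the chest slot at (451,362). I'll measure both slots from two opposed wrist yaws, which cancels the camera offset, and measure the bar the same way.

```bash
cat >> h.py <<'E'
def two_views(target,z,segs,base,height=.36,off=.05,tag='v',dz=0):
    """segs(im,k)->list of pixel centroids; returns mean of world pts over yaw base+-90"""
    out=[]
    for i,y in enumerate([base+np.pi/2,base-np.pi/2]):
        ty=np.array([np.sin(y),-np.cos(y)]); mv([*(np.array(target)-off*ty),height],y); r.hold(.2)
        k=vision.get_calibration('wrist'); im=vision.snapshot('wrist'); save(im,f'{tag}{i}')
        out.append(segs(im,k))
    return out
def hole_finder(expected,z,mask,half=.028):
    def f(im,k):
        hsv=cv2.cvtColor(im,cv2.COLOR_RGB2HSV); M=mask(hsv).astype(np.uint8); res=[]
        for P in expected:
            c=np.array([[P[0]+a,P[1]+b,z] for a in(-half,half) for b in(-half,half)]); p=w2px(k,c)
            w=np.zeros_like(M); u0,v0=p.min(0).astype(int); u1,v1=p.max(0).astype(int); w[max(v0,0):v1,max(u0,0):u1]=1
            n,lab,st,ce=cv2.connectedComponentsWithStats(M*w); 
            if n<2: res.append(None); continue
            j=1+st[1:,4].argmax(); q=np.argwhere(lab==j)[:,::-1].astype(np.float32)
            (cc,s,a)=cv2.minAreaRect(q); W=px2w(k,cc[0],cc[1],z); res.append((W[:2],np.array(s)+1,st[j,4],len(q)))
        return res
    return f
E
cat > e.py <<'E'
from h import *
exp=[(.614,.347),(.532,.335)]
f=hole_finder(exp,.098,lambda h:(h[:,:,1]<70)&(h[:,:,2]>120))
o=two_views((.573,.341),.098,f,PSI,tag='s')
for v in o: print([(x[0].round(4).tolist(),x[1].round(1),x[2]) if x else None for x in v])
A=np.array([[x[0] for x in v] for v in o]); m=A.mean(0); print(m.round(4),'halfdiff mm',((A[0]-A[1])/2*1e3).round(2),'dist',np.linalg.norm(m[0]-m[1]),'yaw',np.degrees(np.arctan2(*(m[0]-m[1])[::-1])))
print(telemetry.current_t())
E
python3 e.py; python3 -c "
import cv2,numpy as np
a=[cv2.imread('pics/s%d.png'%i)[100:300,180:380] for i in (0,1)];cv2.imwrite('pics/s.png',cv2.resize(np.hstack(a),None,fx=2,fy=2))"
```

```text
[([0.6072, 0.3459], array([ 4., 27.]), np.int32(73)), ([0.5342, 0.3344], array([16., 28.]), np.int32(258))]
[([0.6148, 0.347], array([17., 28.]), np.int32(345)), ([0.5422, 0.334], array([ 5., 25.]), np.int32(73))]
[[0.611  0.3465]
 [0.5382 0.3342]] halfdiff mm [[-3.8  -0.58]
 [-4.01  0.18]] dist 0.07382491142740487 yaw 9.543359831576877
54.625
```

View pics/s.png

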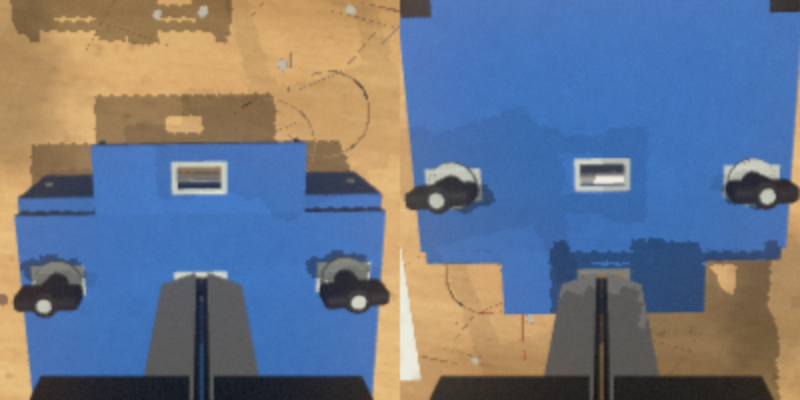

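The gripper hid the nearer slot in each view: the chest slot at (200,275) on the left, the lip slot at (605,272) on the right. I'll shift the view and also measure the bar.

```bash
sed -i 's/PSI,tag=.s.)/PSI,tag="s",off=-.01)/' e.py; python3 e.py; cat > f.py <<'E'
from h import *
c,a,_,_=find('locking_bar',.01)
u=np.array([np.cos(a),np.sin(a)])
# opposed views about the bar axis: camera at either end
f=hole_finder([c],.01,lambda h:(h[:,:,0]>20)&(h[:,:,0]<34)&(h[:,:,1]>170)&(h[:,:,2]>90),half=.08)
y0=a
for i,y in enumerate([y0+np.pi/2,y0-np.pi/2]):
    ty=np.array([np.sin(y),-np.cos(y)]); mv([*(c+.01*ty),.30],y); r.hold(.2)
    k=vision.get_calibration('wrist'); im=vision.snapshot('wrist'); save(im,f'b{i}')
    print(telemetry.current_joints()[5],[(x[0].round(4).tolist(),x[1],x[2]) for x in f(im,k) if x],[(np.round(d['at'],4).tolist(),round(d['score'],2)) for d in models.mark_of('bar_slot_a','wrist')[:2]])
print(telemetry.current_t())
E
python3 f.py;  python3 -c "
import cv2,numpy as np
a=[cv2.imread('pics/%s%d.png'%(t,i))[60:260,180:380] for t in 'sb' for i in (0,1)];cv2.imwrite('pics/sb.png',cv2.resize(np.vstack([np.hstack(a[:2]),np.hstack(a[2:])]),None,fx=1.5,fy=1.5))"
```

```text
[([0.6151, 0.347], array([16., 27.]), np.int32(285)), ([0.5341, 0.3337], array([18.1, 29.6]), np.int32(279))]
[([0.6151, 0.3464], array([18., 29.]), np.int32(282)), ([0.5341, 0.3336], array([17., 28.]), np.int32(251))]
[[0.6151 0.3467]
 [0.5341 0.3337]] halfdiff mm [[0.04 0.29]
 [0.   0.03]] dist 0.08204705005012433 yaw 9.126226801541314
60.425
locking_bar mark [([0.4435, -0.3421, 0.0024], 0.56)] rect c [ 0.4776 -0.3358] len 0.064 ang 11.2
-2.483774287686976 [([0.4427, -0.3431], array([33.23447037, 90.29921722]), np.int32(1797))] [([0.4833, -0.3419, 0.0126], 0.78), ([0.4018, -0.3504, 0.0133], 0.61)]
0.6300180018073408 [([0.4491, -0.3418], array([31.62773895, 81.59274292]), np.int32(1554))] [([0.404, -0.3529, 0.0116], 0.58), ([0.482, -0.3462, 0.0126], 0.58)]
67.5583
```

View pics/sb.png

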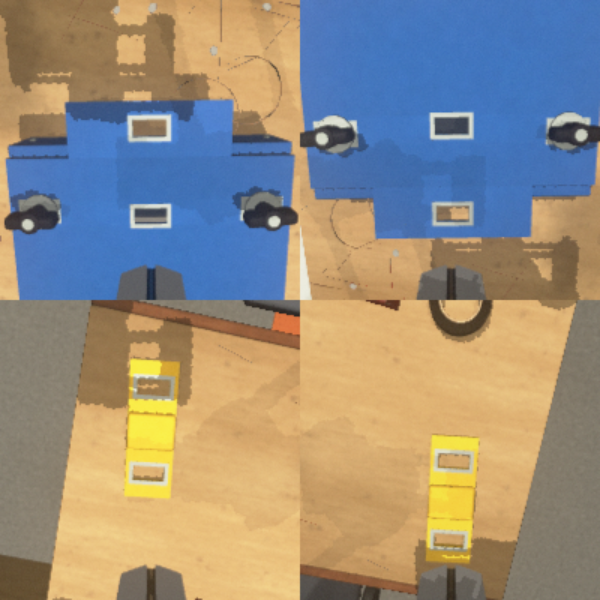

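Both views agree on the slots: 82.05 mm apart, yaw 9.1°. The bar is at (150,430) and (453,500) in the lower panels, and its slot frames show clearly. I'll pick and lay it.

```bash
cat >> h.py <<'E'
CS=np.array([.6151,.3467]); LS=np.array([.5341,.3337]); MID=(CS+LS)/2; YAW=np.radians(9.13)
EX=np.array([np.cos(YAW),np.sin(YAW)]); EY=np.array([-EX[1],EX[0]])
def see_bar(tag):
    f=hole_finder([CS,LS],.108,lambda h:(h[:,:,1]<75)&(h[:,:,2]>85),half=.024)
    o=two_views(MID,.108,f,YAW,tag=tag,off=-.01)
    for v in o: print([(((x[0]-MID)@np.c_[EX,EY]*1e3).round(1).tolist(),x[1].round(1),x[2]) if x else None for x in v])
E
cat > g.py <<'E'
from h import *
a=np.radians(6.7); jy=a-np.pi/2; g=[.443,-.343]
gripper_to(.075,20); mv([*g,.15],jy); r.move_l([*g,.029],vel=.12); gripper_to(0,45); print(telemetry.current_opening())
r.move_l([*g,.30],vel=.25); print(telemetry.current_opening(),telemetry.current_wrist_force())
jp=YAW-np.pi/2; mv([*MID,.30],jp); print('j6',telemetry.current_joints()[5]); r.move_l([*MID,.14],vel=.15)
print(r.move_l([*MID,.1265],vel=.03,guard=6),telemetry.current_ee_pos()); gripper_to(.065,20); r.move_l([*MID,.25],vel=.2); gripper_to(0,20)
see_bar('p'); print(telemetry.current_t())
E
python3 g.py;  python3 -c "
import cv2,numpy as np
a=[cv2.imread('pics/%s%d.png'%(t,i))[60:260,180:380] for t in 'p' for i in (0,1)];cv2.imwrite('pics/pp.png',cv2.resize(np.hstack(a[:2]),None,fx=2,fy=2,interpolation=cv2.INTER_CUBIC))"
```

```text
0.045545717344180364
0.0456226127919329 [ 0.77592589  0.14804559 -1.9385788 ]
j6 1.8418345401726017
True [0.57453003 0.34017259 0.1270646 ]
[([42.0, 0.5], array([15., 28.]), np.int32(360)), ([-40.4, -0.2], array([17., 29.]), np.int32(299))]
[([42.4, 0.5], array([17., 29.]), np.int32(290)), ([-39.9, -0.2], array([15., 28.]), np.int32(196))]
84.675
```

View pics/pp.png

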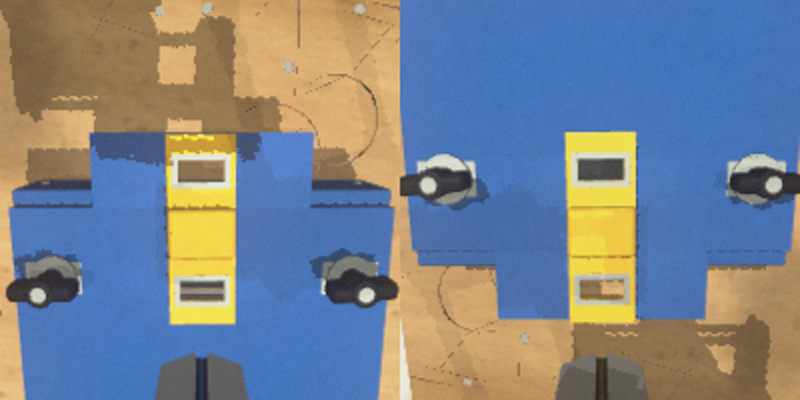

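The bar is flat, about 1 mm off along x and 0.2 mm off across it, which is within the fit (shank play ±1.5 mm). Next is the first screw, the left one with the black wing at (40,290), into the lip slot.

```bash
cat >> h.py <<'E'
def dots(exp,z,target=None,tag='q'):
    f=hole_finder(exp,z,lambda h:(h[:,:,1]<60)&(h[:,:,2]>200),half=.014)
    o=two_views(MID if target is None else target,z,f,YAW,tag=tag,off=-.01)
    for v in o: print([(((x[0]-MID)@np.c_[EX,EY]*1e3).round(1).tolist(),x[1].round(1),x[2]) if x else None for x in v])
    return [np.mean([v[i][0] for v in o if v[i]],axis=0) for i in range(len(exp))]
def insert(P,T):
    gripper_to(.04,20); mv([*P,.22],YAW); r.move_l([*P,.136],vel=.12,guard=10); gripper_to(0,30)
    w=telemetry.current_opening(); print('grip',w,'j6',telemetry.current_joints()[5])
    r.move_l([*P,.225],vel=.12); mv([*T,.225],YAW); r.move_l([*T,.185],vel=.1)
    print('w',telemetry.current_opening())
    for dx,dy in [(0,0),(0,.002),(0,-.002),(.0015,0),(-.0015,0),(.0015,.002),(-.0015,-.002),(.0015,-.002),(-.0015,.002)]:
        Q=T+dx*EX+dy*EY; z=telemetry.current_ee_pos()[2]
        r.move_l([*Q,z],vel=.05); hit=r.move_l([*Q,.1465],vel=.03,guard=6); z=telemetry.current_ee_pos()[2]; print(dx,dy,hit,round(z,4))
        if z<.1485: return True
        r.move_l([*Q,z+.003],vel=.05)
    return False
def turn(T,s):
    p=telemetry.current_ee_pos(); mv([p[0],p[1],p[2]],YAW+s*np.pi/2); print('turned',np.round(np.array(telemetry.current_ee_pos())-p,4),telemetry.current_torque(),telemetry.current_wrist_force())
    gripper_to(.03,20); p=telemetry.current_ee_pos(); r.move_l([p[0],p[1],.25],vel=.2); print('t',telemetry.current_t())
E
cat > i.py <<'E'
from h import *
B=CS-.006*EX; E=[B+.105*EY,B-.105*EY]
D=dots(E,.143); print([np.round((d-e)@np.c_[EX,EY]*1e3,1) for d,e in zip(D,E)])
P=D[0] if np.linalg.norm(D[0]-E[0])<.006 else E[0]
T=LS+.0007*EX
if insert(P,T): print('IN'); r.hold(.2)
print(telemetry.current_opening(),telemetry.current_wrist_force(),telemetry.current_t())
E
python3 i.py
```

```text
[([35.9, 106.2], array([6., 7.]), np.int32(35)), ([35.9, -104.7], array([6., 6.]), np.int32(29))]
[([48.2, 100.8], array([ 7. , 17.7]), np.int32(77)), ([48.9, -96.0], array([17.,  6.]), np.int32(60))]
[array([ 7. , -1.5]), array([7.4, 4.7])]
grip 0.014121064551335086 j6 0.39612710072561574
w 0.014661382573627316
0 0 False 0.1467
IN
0.014352604541183445 [-0.59408972 -0.7909895  -0.1669037 ] 97.8417
```

The screw went straight in. Turning it, then a check.

```bash
cat > j.py <<'E'
from h import *
turn(None,-1)
mv([*(MID+np.array([0,.06])),.34],YAW); r.hold(.2); im=vision.snapshot('wrist'); save(im,'k')
cv2.imwrite('pics/kc.png',cv2.resize(im[60:280,140:440,::-1],None,fx=2.6,fy=2.6,interpolation=cv2.INTER_CUBIC))
E
python3 j.py
```

```text
turned [-0.0001  0.0001  0.    ] [0.04518398 0.17569551 0.02383191] [-1.20542731  0.67152921 -0.40121056]
t 100.3833
```

View pics/kc.png

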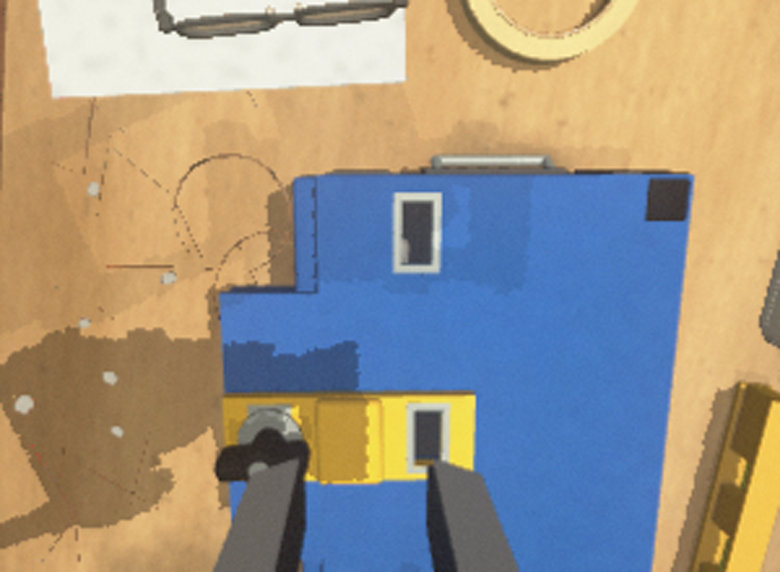

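The first screw is seated on the bar at (265,440) with its wing across the slot, so it is locked. Now the second screw into the chest slot.

```bash
cat > l.py <<'E'
from h import *
E=CS-.006*EX-.105*EY
if insert(E,CS+.0007*EX): turn(None,-1)
gripper_to(0,20); see=two_views(MID,.108,lambda i,k:None,YAW,tag='m',off=-.02)
a=[cv2.imread(f'pics/m{i}.png')[40:240,180:380] for i in (0,1)]; cv2.imwrite('pics/mm.png',cv2.resize(np.hstack(a),None,fx=2,fy=2,interpolation=cv2.INTER_CUBIC)); print(telemetry.current_t())
E
python3 l.py
```

```text
grip 0.01436652887579873 j6 0.10613259532309317
w 0.014804462370862337
0 0 False 0.1467
turned [0.     0.     0.0001] [-0.03085979 -0.02557141 -0.00347992] [-0.5423206   0.95700359 -1.22169579]
t 110.7667
117.1917
```

View pics/mm.png

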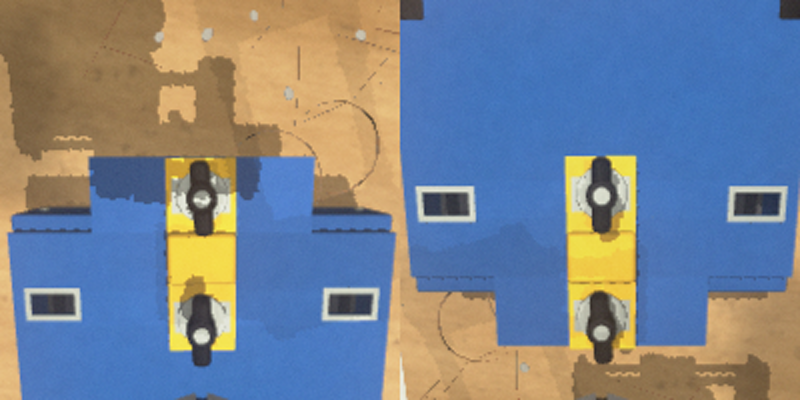

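Both screws are seated on the bar at both ends, at (200,195)/(200,330) and (600,195)/(600,330). Their wings are across the slots, both parking slots are empty, and the drawer front is flush. Handing in.

```bash
python3 -c "
from h import *
r.sign_off(); print(telemetry.current_t())"
```

```text
the job is handed in; nothing more can be done
the job is handed in; nothing more can be done
```

The blue tool chest is ready and the job is handed in, finished at about 117 s of the 210 s allowed.

- **Tools:** I laid the ratchet, yellow screwdriver and spanner in the drawer. No torch was there. A picture before closing showed all three inside.
- **Drawer:** It was pushed to its stop. Afterwards the two slots measured 82.05 mm apart, against the 82 mm expected when shut.
- **Bar:** It lies flat, about 1 mm too far back along its length and 0.2 mm off across it. I left it there because the screws still had play.
- **Thumbscrews:** Both went down to full depth at the first try. Each got a quarter turn, and the last two views show their wings across the slots, both parking slots empty and the drawer front flush. I did not pull-test them.

One check failed: the visual measurement of the parked screws was wrong in one of its two views. I ignored it and used the positions from the measured chest frame; both grips held.

The spectacles and aerosol can were not touched, though I took no last picture of them.

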